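Bolt the large cutter case on the luthier's bench

ROBOT

A 6-joint arm with a two-finger parallel gripper is mounted at the origin on the work surface. World frame = base frame: x ahead of the robot, y to its left, z up, the work surface at z = 0. Lengths are in m, angles in rad, forces in N, time in s.
With the tool pointing down it reaches from about 0.25 to 0.775 m from the base axis. Payload 4 kg.
Tool frame: the origin (TCP) lies midway between the tips of the shut fingers; the grasp point (between the pads) lies 19 mm behind it; z points along the fingers, y is the line along which they close (so a half turn about z gives the same grasp; the last joint's range is limited). The gripper opens to 94 mm and grips with 3 to 60 N. Pads are 16 mm wide; open, the fingers measure 119 mm over their backs; the gripper's body (75 mm by 177 mm) begins 78 mm behind the grasp point.
Start: joints at [1.032, 0.087, 1.371, -0, 1.684, -0.103], TCP at [0.232, 0.499, 0.206] pointing down, gripper open.
Joint ranges: [-3.1, 3.1], [-0.76, 2.03], [0.27, 2.55], [-1.08, 4.22], [0.17, 2.65], [-2.57, 2.57]. Speed limits (rad/s): [2.79, 2.79, 3.14, 3.14, 3.14, 3.14].

INTERFACE

Orientations are given as a rotation vector (axis times angle).
In Python, from plant import move_ptp, move_straight, goto_joints, gripper_to, pause, solve_ik, get_obs, snapshot, IKError, hand_in gives the robot as it stands. Calls block until the motion is done:
- move_ptp(position, orientation): joint-space move of the TCP to a pose.
- move_straight(position, frame=None, speed=0.15, until_force=None): straight line of the TCP; frame=None keeps the orientation; speed is the mean speed in m/s. With until_force (N) it stops when the force on the tool has changed by that much, and returns True; else False.
- goto_joints(angles): joint-space move.
- gripper_to(opening, squeeze=None): opening from 0.0 (shut) to 1.0 (fully open); squeeze is the grip in N (None keeps the last); returns when the fingers have stopped.
- pause(seconds).
- solve_ik(position, orientation): joint angles nearest the present ones, or None.
- get_obs(): the state.
- snapshot(name): name is "scene" or "top" or "wrist"; returns a dict with "pixels" (384x512x3 uint8, blue, green, red), "camera_matrix" (3x3 intrinsics, pixels), "camera_from_world" (4x4, takes a point from world to camera coordinates). Camera axes: x right, y up, looking along -z (the intrinsics and any distortion apply to the point x, -y, -z); pixel columns grow to the right and rows downward; lengths in m; the calibration is good to about 2 mm. The wrist camera is an equidistant fisheye: a pixel r from the principal point sees the ray r / f radians off the axis. A picture is of the moment at which its call begins. There is no depth.
A pose or a line that the arm cannot do raises IKError and nothing moves.
- hand_in(): hands the job in; it is judged then, once.
The state is a dict: "time_s": time; "q": joint angles; "dq": joint speeds; "joint_torque": joint torques, N m; "ee_pos": TCP position; "orientation": TCP orientation; "ft_force": force on the tool from outside, world axes, zero at the start; "ft_torque": the same for the moment, N m; "finger_gap": opening from 0.0 (shut) to 1.0 (fully open); "grip_force": force on a finger pad.
Only numpy, scipy, OpenCV 4.12 (cv2) and the standard library are available. Lean on these libraries where they do the work, as an engineer would, in place of code of your own. Each camera call takes 0.05 s, during which the arm holds its last target. There are 200 camera calls.

TASK

Lock the large plywood cutter case: push the sliding bolt on its lid across, by its upright knob, until it is fully home through the keeper. The small case is still in use, so leave its bolt drawn back.

Things in the scene. Friction and masses are not known exactly. Their poses are not given: they have to be found in the camera images.
- large_bolt (a joint): Steel slide-bolt (rod 12 mm thick, 152 long, in two guides) on the lid of the large case: closed plywood box, 240 x 260 mm (260 along the bolt), 90 high, fixed. Value in m: 0 drawn back, 0.05 fully home at its stop; starts at 0 to 0.008. Tip enters the keeper, the bridge beyond the lid's seam, at 0.014 and leaves its far side at 0.028. Slides with about 3 N, no spring, stays where left.
- large_knob (a point): Centre of the top of the upright round knob, 18 mm thick, on the large case's bolt; 145 mm above the bench, 55 above the lid; moves with the bolt. y axis: level, along the bolt to the keeper (push this way); z up. Bolt tip is 69 mm ahead. Guides and keeper are 26 mm wide and rise 21 mm above the lid; bolt drawn back, the rear guide starts 12 mm behind the knob's centre, the front one 61 mm ahead.
- small_bolt (a joint): Bolt of the same form, size and values on the small case: closed plywood box, 130 x 220 mm (220 along the bolt), 55 high, fixed. Starts at 0 to 0.008; to be left drawn back, tip clear of its keeper (below 0.014).
- small_knob (a point): Centre of the top of the knob on the small case's bolt, 110 mm above the bench; axes as for the large one. Not to be pushed.

How it is judged:
By the outcome, as a careful person would: the job done as asked, in the order asked, and still so for the second after the job is handed in, with the robot touching nothing.
It also fails if it takes over 29 s, if anything falls off the work surface, if the arm or the gripper's body presses on something with over 40 N, if the wrist force passes 120 N, or if a joint passes its speed limit or range.

## Working session

There is one attempt and no reset: what is moved stays moved. The work goes in short steps, each a Python script; the robot and the scene stay as the last script left them, time stands still between calls to the robot, and variables do not carry over. Pictures are saved under pics/ and viewed, at most 10 in all, crops included, and the job is handed in when it is done.

```bash
mkdir -p pics; python3 - <<'E'
from plant import *
import cv2,numpy as np,pickle
d={n:snapshot(n) for n in("scene","top")}
pickle.dump(d,open("s.pkl","wb"))
for n in d: cv2.imwrite(f"pics/{n}0.png",cv2.resize(d[n]["pixels"],(800,600),interpolation=cv2.INTER_CUBIC)); print(n,d[n]["camera_matrix"],d[n]["camera_from_world"],[k for k in d[n]])
print(get_obs()["orientation"],get_obs()["time_s"])
E
```

```text
scene [[355.40802878   0.         258.81671791]
 [  0.         355.40802878 192.62601935]
 [  0.           0.           1.        ]] [[ 0.78111194  0.62432427 -0.0091289  -0.42320778]
 [-0.47333729  0.60161569  0.64343638  0.18125815]
 [ 0.40720504 -0.49827479  0.76544516 -1.05877451]
 [ 0.          0.          0.          1.        ]] ['pixels', 'camera_matrix', 'camera_from_world']
top [[375.86593541   0.         252.36346962]
 [  0.         375.86593541 192.37711486]
 [  0.           0.           1.        ]] [[-0.02672073 -0.99953153 -0.01492398 -0.00844822]
 [ 0.98600155 -0.02881112  0.16422807 -0.57889431]
 [-0.16458111 -0.01032678  0.98630949 -0.88753985]
 [ 0.          0.          0.          1.        ]] ['pixels', 'camera_matrix', 'camera_from_world']
[-6.78985167e-01 -3.06667308e+00  3.01849586e-03] 0.1
```

View pics/top0.png

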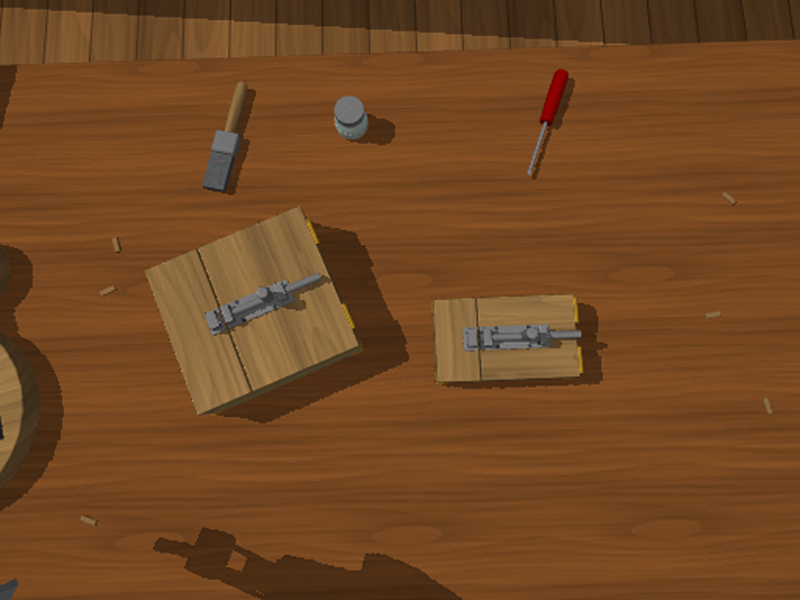

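View pics/scene0.png

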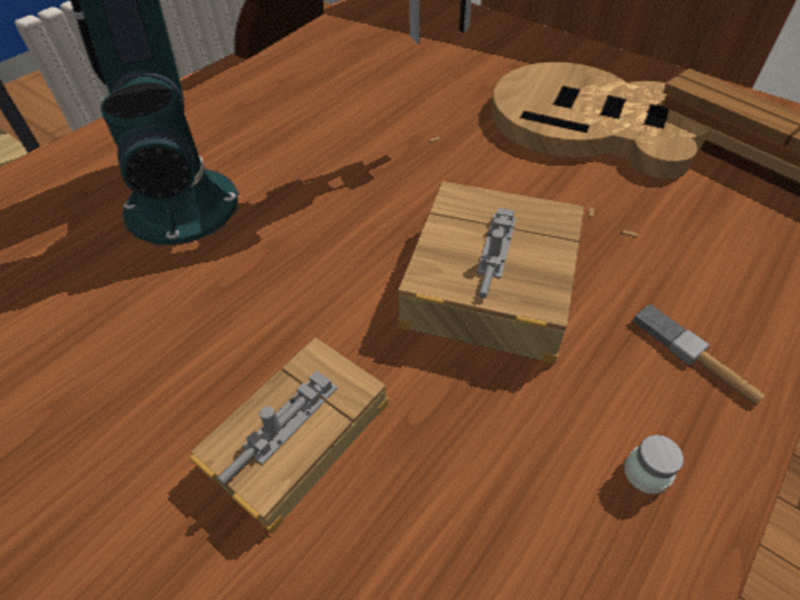

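The top view has the large case's knob at about (265,293) of 800x600, keeper at (213,322) and bolt tail at (322,277). The small case's knob is at about (532,333). I'll zoom in on the large bolt.

```bash
python3 - <<'E'
import cv2,numpy as np,pickle
d=pickle.load(open("s.pkl","rb"))
a=d["top"]["pixels"][165:225,120:220]; b=d["scene"]["pixels"][125:200,285:350]
a=cv2.resize(a,(800,480),interpolation=cv2.INTER_CUBIC)
b=cv2.resize(b,(520,600),interpolation=cv2.INTER_CUBIC)
cv2.imwrite("pics/a.png",a);cv2.imwrite("pics/b.png",b)
E
```

```text
(no output)
```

View pics/a.png

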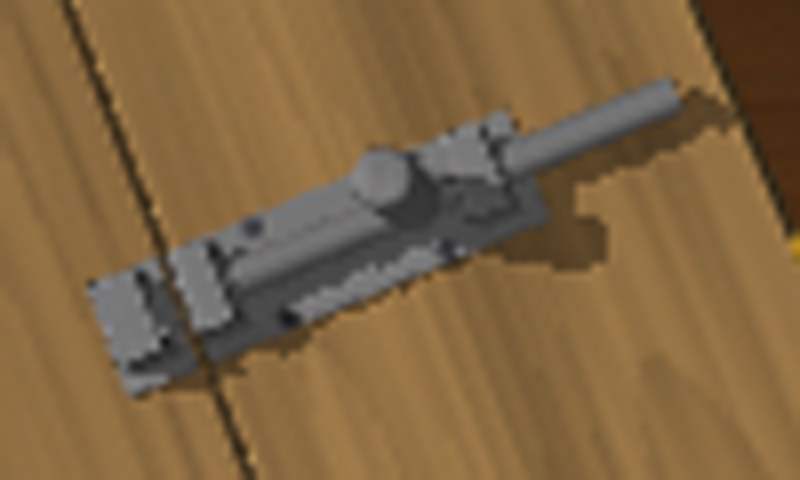

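View pics/b.png

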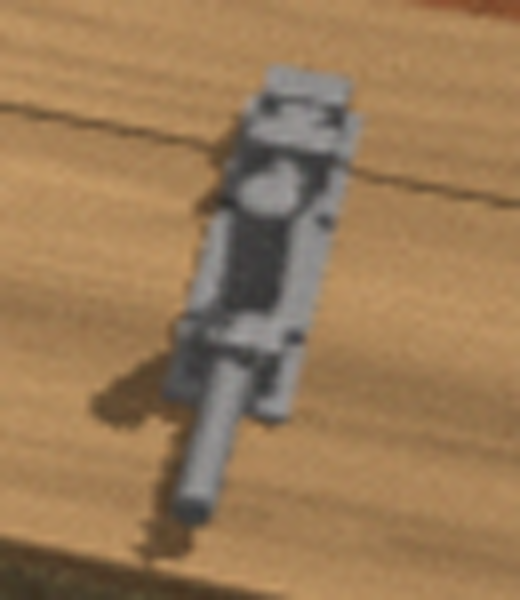

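Crop a shows the knob top centred at (383,176), and crop b at (270,187). Triangulating next, with the bolt axis from the seam, edges and guides.

```bash
cat >h.py <<'E'
import numpy as np
def ray(s,uv):
    K=s["camera_matrix"];T=s["camera_from_world"]
    v=np.linalg.solve(K,[*uv,1.]);v=np.array([v[0],-v[1],-v[2]])
    return -T[:3,:3].T@T[:3,3],T[:3,:3].T@v
def at(s,uv,z):
    o,d=ray(s,uv);return o+d*(z-o[2])/d[2]
E
python3 - <<'E'
import pickle,numpy as np
from h import *
from plant import *
from scipy.spatial.transform import Rotation as R
d=pickle.load(open("s.pkl","rb"));t=d["top"];s=d["scene"]
A=lambda x,y:(x/8+120-.5+.06,y/8+165-.5+.06)
B=lambda x,y:(x/8+285-.44,y/8+125-.44)
print("knob",at(t,A(383,176),.145),at(s,B(270,187),.145))
deg=lambda v:np.degrees(np.arctan2(v[1],v[0]))
r=at(t,A(468,150),.111);k=at(t,A(122,318),.111);print("guides",r,k,deg(k-r))
s1=at(t,A(68,0),.09);s2=at(t,A(250,480),.09);print("seam-90",deg(s2-s1)-90,deg(s2-s1)+90)
e1=at(t,(300/1.5625,208/1.5625),.09);e2=at(t,(147/1.5625,271/1.5625),.09);print("edge",deg(e2-e1),np.linalg.norm(e2-e1))
print("scene guides",deg(at(s,B(305,95),.111)-at(s,B(240,328),.111)))
print("tip tail",deg(at(t,A(235,268),.109)-at(t,A(672,95),.109)))
p=at(t,A(383,176),.145)
for a in (105,110,-70):
  a=np.radians(a)
  # tool z down, tool y along bolt
  Y=np.array([np.cos(a),np.sin(a),0]);Z=np.array([0,0,-1]);X=np.cross(Y,Z)
  rv=R.from_matrix(np.c_[X,Y,Z]).as_rotvec();print(rv,solve_ik([*p[:2],.123],rv),solve_ik([*p[:2],.25],rv))
E
```

```text
knob [0.58097226 0.16415732 0.145     ] [0.58064424 0.16649208 0.145     ]
guides [0.59440231 0.14753331 0.111     ] [0.54782532 0.24771242 0.111     ] 114.93546789219117
seam-90 -248.49257355307776 -68.49257355307776
edge 111.61496287232758 0.25443208988423155
scene guides 111.88176984083255
tip tail 110.4529847295133
[ 0.41006013 -3.11471589 -0.        ] [ 0.18148736  0.23489904  1.36587323  0.          1.54082039 -1.65110835] [ 0.18148736  0.20473585  1.15074079  0.          1.78611601 -1.65110835]
[ 0.54553184 -3.0938648  -0.        ] [ 0.18148736  0.23489904  1.36587323  0.          1.54082039 -1.73837481] [ 1.81487365e-01  2.04735850e-01  1.15074079e+00 -4.44089210e-16
  1.78611601e+00 -1.73837481e+00]
[3.0938648  0.54553184 0.        ] [0.18148736 0.23489904 1.36587323 0.         1.54082039 1.40321784] [0.18148736 0.20473585 1.15074079 0.         1.78611601 1.40321784]
```

```bash
python3 - <<'E'
from plant import *
import numpy as np,cv2
from scipy.spatial.transform import Rotation as R
a=np.radians(111.5);Y=np.array([np.cos(a),np.sin(a),0]);Z=np.array([0,0,-1.])
rv=R.from_matrix(np.c_[np.cross(Y,Z),Y,Z]).as_rotvec()
p=np.array([.5808,.1653,0])
move_ptp(p+[0,0,.21],rv)
gripper_to(.5,8)
print(move_straight(p+[0,0,.125],speed=.08,until_force=8))
gripper_to(0.,8)
o=get_obs();print(o["time_s"],o["ee_pos"],o["finger_gap"],o["grip_force"],o["ft_force"])
cv2.imwrite("pics/g1.png",cv2.resize(snapshot("scene")["pixels"],(800,600)))
E
```

```text
False
4.5083 [0.58115712 0.16467975 0.12521545] 0.18681228822252063 8.00015464425087 [ 1.31553798 -2.054747   -1.00146924]
```

View pics/g1.png

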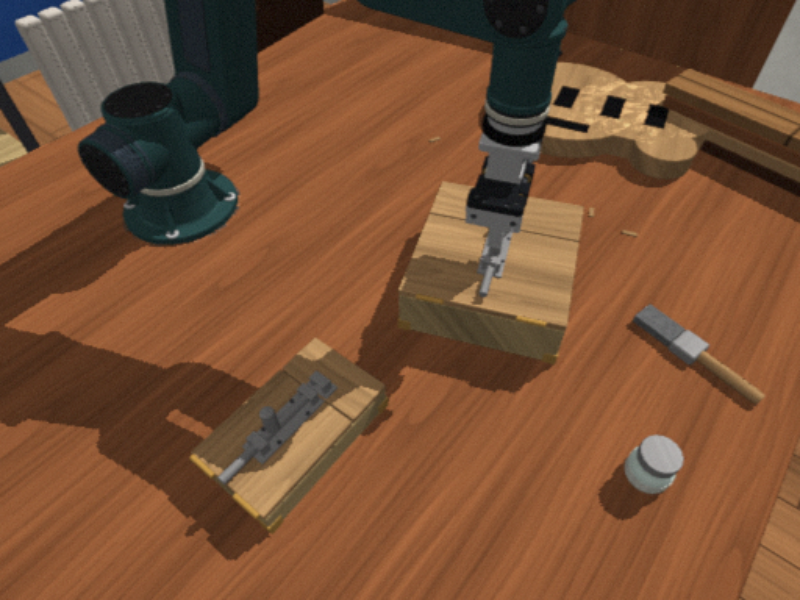

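The gripper is on the large knob at about (495,250), and the gap of about 17.6 mm matches the 18 mm knob. Now I'll push.

```bash
python3 - <<'E'
from plant import *
import numpy as np,cv2
a=np.radians(111.5);Y=np.array([np.cos(a),np.sin(a),0])
gripper_to(0.,25)
p0=np.array(get_obs()["ee_pos"])
print(move_straight(p0+Y*.058,speed=.04,until_force=20))
o=get_obs();d=np.array(o["ee_pos"])-p0
print(o["time_s"],d@Y,d,o["finger_gap"],o["ft_force"])
cv2.imwrite("pics/g2.png",cv2.resize(snapshot("scene")["pixels"][100:250,230:430],(800,600)))
E
```

```text
True
6.0083 0.046918921756378074 [-1.75006357e-02  4.35341278e-02 -2.58510032e-05] 0.18761912047432983 [ 0.58377811 -1.59953156  2.65362969]
```

```bash
python3 - <<'E'
from plant import *
import numpy as np,cv2
a=np.radians(111.5);Y=np.array([np.cos(a),np.sin(a),0])
p0=np.array(get_obs()["ee_pos"])
print(move_straight(p0+Y*.012,speed=.02,until_force=25))
o=get_obs();print((np.array(o["ee_pos"])-p0)@Y*1e3,o["ft_force"],o["finger_gap"])
gripper_to(.5)
q=np.array(get_obs()["ee_pos"])
move_straight(q+[0,0,.1],speed=.12)
move_ptp([.3,.42,.25],get_obs()["orientation"])
print(get_obs()["time_s"])
t=snapshot("top")["pixels"]
cv2.imwrite("pics/t2.png",cv2.resize(t[165:225,120:220],(800,480),interpolation=cv2.INTER_CUBIC))
E
```

```text
True
-0.20927325409489755 [ 1.10256064 -1.98340928  2.66715758] 0.18975307296674543
9.5917
```

View pics/t2.png

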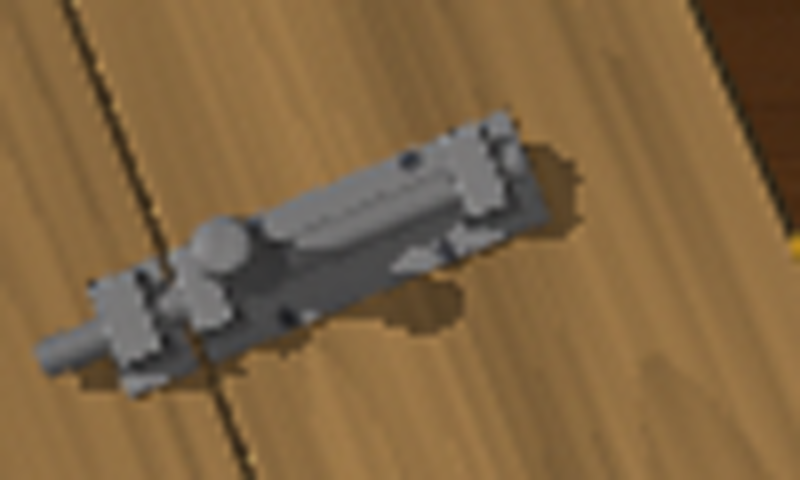

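The bolt tip now shows beyond the keeper, from about (110,320) to (45,358), which is roughly 21 mm against the 22 mm expected. Two pushes met the hard stop at the same place, and the arm is clear.

```bash
python3 -c "
from plant import *
print(hand_in())"
```

```text
the job is handed in; nothing more can be done
None
```

The large case's bolt is pushed home through its keeper: two pushes met the stop at the same place, and about 21 mm of tip shows beyond the keeper. The small case's bolt was not touched, and the job was handed in at about 10 s.

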